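# Clear the circuit board, release the rack's two catches and hold its gate wide

### The job

A small circuit board stands in the way of the gate of the circuit board rack: lift it by its edges only, touching neither of its faces, and set it down in the middle of the black rubber pad, standing on its feet. Then squeeze the rack's round-tabbed catch fully in, after it the flat-tabbed catch, and swing the gate by its post past its click stop until it stands about square to the rack's front. Finish while still holding the gate there with the gripper (it springs back if let go), and leave the other things on the bench where they are.

Things in the scene. Friction and masses are not known exactly. Their poses are not given: they have to be found in the camera images.
- board_rack: fixed metal rack for circuit boards, 80 (x) x 160 (y) x 90 mm high, front to its -x; origin at the centre of its underside. Two squeeze catches stand on its roof, 22 mm behind its centre, one 43 mm to +y and the other 43 mm to -y; which is where varies. A barred steel gate closes its front.
- gate_post (a point): grip point on the gate's pull post: upright steel rod 14 mm in diameter on the gate's top rail, 88 to 150 mm above the bench; the point lies on its axis 128 mm above the bench, 82 mm from the hinge axis. The rack's roof behind it is 90 mm high; catch arms and keeper tongues beside it reach 104 mm.
- gate_hinge (a point): point on the gate's upright hinge axis, 128 mm above the bench, level with gate_post; the axis is 46 mm in front of the rack's origin and 70 mm to its +y. The gate is 8 mm thick, reaches 146 mm from the axis and spans 8 to 88 mm above the bench, so it would strike a board standing in its sweep.
- gate (a joint): gate angle (rad): 0 shut, 1.57 square to the rack's front, stop 1.75; opens to the rack's -x, clockwise seen from above. A catch not yet squeezed holds it shut. A light spring (0.1 N m per rad) pulls it shut; a click stop between 0.3 and 1.0 (crest 0.65) takes some 0.25 N m (3 N at the post) to pass; let go beyond it, it springs back to about 1.0.
- round_mid (a point): middle of the catch with round tabs: two upright steel pins, diameter 12 mm, 44 mm over their outer faces along the rack's y, 93 to 124 mm above the bench. Point half-way between them before squeezing, 110 mm above the bench. The +y pin is fixed; pinched (about 3 N) the -y pin slides 12 mm towards it and stays. Under them: base plate, top at 93 mm.
- round_tab (a joint): travel of the round-tabbed catch's moving pin (m): 0 to 0.002 at the start, 0.012 fully in (32 mm over both outer faces)
- square_mid (a point): middle of the catch with flat tabs: two upright steel slabs 26 (x) x 8 (y) mm, 44 mm over their outer faces along the rack's y, 93 to 124 mm above the bench. Point half-way between them before squeezing, 110 mm above the bench. The +y slab is fixed; pinched (about 3 N) the -y slab slides 12 mm towards it and stays.
- square_tab (a joint): travel of the flat-tabbed catch's moving slab (m): 0 to 0.002 at the start, 0.012 fully in (32 mm over both outer faces)
- board_mid (a point): centre of the loose circuit board, 80 (its x) x 50 (its y) x 4 mm, 70 g, level, 20 mm above what its four white feet stand on (feet 8 mm in diameter, 34 mm off in x and 19 mm in y: the middle of each long edge is free below). Components up to 7 mm tall on top; both faces are delicate but for a bare margin of 7 mm along the long edges
- pad: fixed black rubber pad, 130 (x) x 110 (y) x 3 mm thick; origin at the centre of its underside, on the bench
- tape: bystander: roll of black tape, 62 mm across, 19 mm high, lying flat; origin at its underside
- capacitor: bystander: upright can capacitor, 35 mm in diameter, 46 mm high; origin at its underside
- fuse_carton: bystander: small card box behind the rack, 34 x 60 x 24 mm; origin at its underside
- mug: bystander: mug behind the rack, 82 x 114 x 97 mm; origin at its underside

How it is judged:
By the outcome, as a careful person would: the job done as asked, in the order asked, and still so for the second after the job is handed in, while the arm keeps its last pose, push and grip.
It also fails if it takes over 64 s, if anything falls off the work surface, if the arm or the gripper's body presses on something with over 40 N, if the wrist force passes 120 N, or if a joint passes its speed limit or range.

### The arm

A 6-joint arm with a two-finger parallel gripper is mounted at the origin on a cart in front of the work surface, level with it; the furniture and walls round the work are solid. World frame = base frame: x ahead of the robot, y to its left, z up, the work surface at z = 0. Lengths are in mm, angles in rad, forces in N, time in s.
With the tool pointing down it reaches from about 250 to 800 mm from the base axis. Payload 3.9 kg.
Tool frame: the origin (TCP) lies midway between the tips of the shut fingers; the grasp point (between the pads) lies 19 mm behind it (manip.grip_point_offset is the z of the grasp point in the tool frame, in mm); z points along the fingers, y is the line along which they close (so a half turn about z gives the same grasp; the last joint's range is limited). The gripper opens to 85 mm and grips with 20 to 120 N. Pads are 22 mm wide; open, the fingers measure 114 mm over their backs; the gripper's body (76 mm by 85 mm) begins 54 mm behind the grasp point. The pads swing forward as they close: fully open they stand 13 mm farther back than shut.
Start: joints at [1.204, 0.26, -0.138, 1.173, 0, 1.571], TCP at [188.276, 490.069, 231.304] pointing down, gripper open.
Joint ranges: [-2.78, 2.78], [-0.83, 1.72], [-1.28, 1.37], [-1.9, 2.12], [-1.57, 1.48], [-3.14, 3.14]. Speed limits (rad/s): [2.57, 2.57, 3.14, 3.14, 3.14, 3.14].

### API

Orientations are given as a unit quaternion [x, y, z, w].
In Python, from plant import manip gives the robot as it stands. The module is installed in compiled form; this text tells all that it offers.
- The arm moves only by the tool arm_command, never from a script. Its argument "moves" is a list of rows, each an object with "gripper": the finger opening in m, from 0 to 0.0854; "xyz": the shift along the world's x, y, z in m, a list of three; "spin": the turn about the world's z in degrees. In form: [{"gripper": gripper, "xyz": [dx, dy, dz], "spin": spin}, ...]. A call has 1 to 8 rows; each row is the pose to reach, as a shift and turn from the pose commanded when the call began; what a row does not reach only later rows make up. A row lasts 1/12 s, in which the tool goes at most 41.7 mm and 7.16 degrees, less where a joint would pass 70% of its speed; a pose out of reach is approached as far as the arm can. A call with a gripper value outside its range is refused whole. The fingers move at their own pace and stop on an object; "newtons" is the grip in N (left out, the last holds). Time passes only in rows, so rows that repeat a pose let the fingers close. It gives the time, the measured TCP pose, the force, the opening and the grip force at its end, in the units of the state.
- manip.get_state(): the state, without advancing time (a new reading comes with each control period).
- manip.get_image(name): name is "scene" or "top" or "wrist"; returns a dict with "color" (400x640x3 uint8, red, green, blue), "depth" (400x640 float32, mm along the optical axis (not along the pixel's ray), 0 where there is no reading), "camera_matrix" (3x3 intrinsics, pixels), "extrinsics" (4x4, takes a point from world to camera coordinates); the wrist camera has in their place "hand_eye" (4x4, takes a point from camera to tool coordinates, whose origin is the TCP and whose axes are the flange's). Camera axes: x right, y up, looking along -z (the intrinsics and any distortion apply to the point x, -y, -z); pixel columns grow to the right and rows downward; lengths in mm; the calibration is good to about 2 mm. A picture is of the moment at which its call begins: read the wrist's pose just before it.
- manip.finish_job(): hands the job in; it is judged then, once.
The state is a dict: "time_s": time; "joint_pos": joint angles; "joint_velocities": joint speeds; "tau": joint torques, N m; "ee_pos": TCP position; "eef_rot": TCP orientation; "wrist_force": force on the tool from outside, world axes, zero at the start; "wrist_torque": the same for the moment, N m; "finger_gap": opening from 0.0 (shut) to 1.0 (fully open); "finger_force": force on a finger pad.
Only numpy, scipy, OpenCV 4.12 (cv2) and the standard library are available. Lean on these libraries where they do the work, as an engineer would, in place of code of your own. Each camera call takes 0.05 s, during which the arm holds its last target. There are 200 camera calls.

## Working session

There is one attempt and no reset: what is moved stays moved. The work goes in short steps, Python scripts to look and compute and a tool call to move; the robot and the scene stay as the last step left them, time stands still between calls to the robot, and variables do not carry over. Pictures are saved under pics/ and viewed, at most 10 in all, crops included, and the job is handed in when it is done.

Besides the shell and the picture viewer there is one more tool, called after "Emit:" as name(argument=value, ...), one argument or row to a line, values as JSON. arm_command: Moves the arm, as the interface text tells. Its arguments: {"type":"object","properties":{"moves":{"type":"array"},"newtons":{"type":"number"}},"required":["moves"]}

```bash
mkdir -p pics; cat > h.py <<'E'
import numpy as np, cv2
from plant import manip
def grab(name, fn=None):
    s=manip.get_state(); d=manip.get_image(name)
    if fn: cv2.imwrite('pics/'+fn, d['color'][:,:,::-1])
    np.savez('/tmp/'+name+'.npz', **{k:v for k,v in d.items() if isinstance(v,np.ndarray)}, p=s['ee_pos'], q=s['eef_rot'])
    return d,s
def cloud(name):
    d=np.load('/tmp/'+name+'.npz'); K=d['camera_matrix']; z=d['depth']
    v,u=np.mgrid[:z.shape[0],:z.shape[1]]
    X=(u-K[0,2])/K[0,0]*z; Y=(v-K[1,2])/K[1,1]*z
    P=np.stack([X,-Y,-z],-1)
    if 'extrinsics' in d:
        E=d['extrinsics']; P=(P-E[:3,3])@E[:3,:3]
    else:
        from scipy.spatial.transform import Rotation as R
        H=d['hand_eye']; P=P@H[:3,:3].T+H[:3,3]; P=P@R.from_quat(d['q']).as_matrix().T+d['p']
    P[z==0]=np.nan
    return P,d['color']
E
python3 - <<'E'
from h import *
d,s=grab('top','top1.png'); print(s, d.keys()); grab('scene','scene1.png')
print(d['camera_matrix'],d['extrinsics'],manip.grip_point_offset)
E
```

```text
{'time_s': 0.0, 'joint_pos': array([ 1.20402936e+00,  2.60688676e-01, -1.39372344e-01,  1.17275245e+00,
        1.27786270e-05,  1.57078720e+00]), 'joint_velocities': array([-7.70916612e-04,  8.57135439e-05, -4.64730235e-04,  1.92851682e-04,
        6.07172091e-04,  1.42010770e-03]), 'tau': array([-1.67482900e-03, -4.05679893e+01,  2.53923225e+01,  1.86611986e-02,
        6.03503918e-05, -3.69935549e-06]), 'ee_pos': array([188.00794731, 489.42630469, 230.46126891]), 'eef_rot': array([ 1.82352790e-01,  9.83232649e-01, -9.90493260e-04, -1.90206978e-04]), 'wrist_force': array([ 0.58107815,  0.4646964 , -0.19337882]), 'wrist_torque': array([-0.00698873,  0.00166998, -0.00616707]), 'finger_force': 0.0, 'finger_gap': 1.0049477619259473} dict_keys(['color', 'depth', 'camera_matrix', 'extrinsics'])
[[439.72216977   0.         316.80602613]
 [  0.         439.72216977 201.57736233]
 [  0.           0.           1.        ]] [[-2.51986759e-02 -9.99154905e-01 -3.24731186e-02  3.34398239e+01]
 [ 9.98062205e-01 -2.69932389e-02  5.60642503e-02 -5.59471206e+02]
 [-5.68934253e-02 -3.09974475e-02  9.97898941e-01 -1.05490395e+03]
 [ 0.00000000e+00  0.00000000e+00  0.00000000e+00  1.00000000e+00]] -18.700000000000003
```

View pics/top1.png

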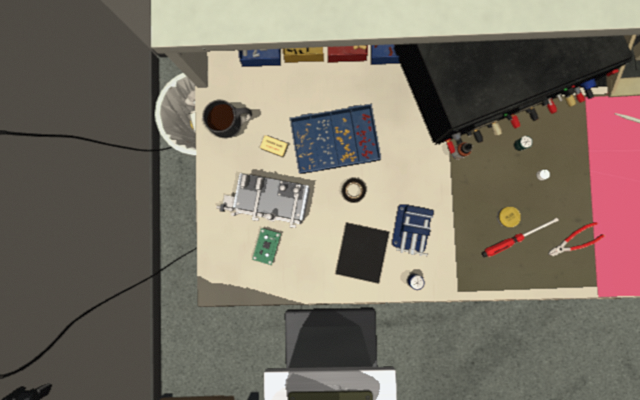

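View pics/scene1.png

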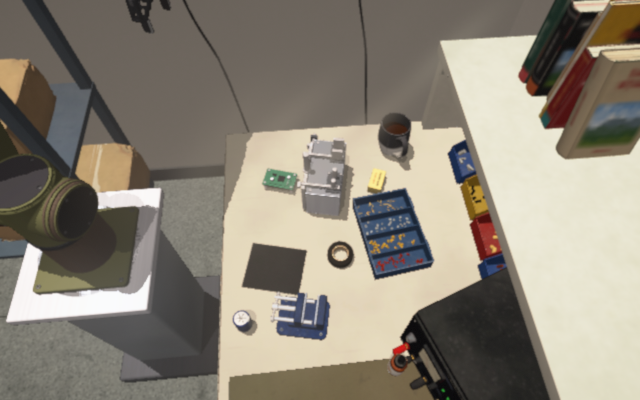

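The top view shows the rack at about (270,197), with the board in front of it at (267,246) and the pad at (362,252). The tape is at (354,190), the capacitor at (416,281), the carton at (274,146) and the mug at (222,118). Next I'll measure these from the depth.

```bash
python3 - <<'E'
from h import *
P,c=cloud('top')
print('proj TCP area', P[252,362],P[246,267],P[197,270])
def rect(m,n):
    pts=P[m]; pts=pts[~np.isnan(pts[:,0])]
    r=cv2.minAreaRect(pts[:,:2].astype(np.float32)); print(n,len(pts),np.median(pts,0).round(1),np.round(r[0],1),np.round(r[1],1),round(r[2],1)); return pts
v,u=np.mgrid[:400,:640]
ci=c.astype(int); box=lambda a,b,x,y:(u>a)&(u<b)&(v>x)&(v<y)
rect((ci.sum(2)<150)&box(325,395,215,290)&(P[:,:,2]<15),'pad')
g=(ci[:,:,1]>ci[:,:,0]+25)&(ci[:,:,1]>ci[:,:,2]+10)&box(245,290,222,270); rect(g,'board')
rect(box(215,320,160,228)&(P[:,:,2]>80)&(P[:,:,2]<97),'roof')
rect(box(215,320,160,228)&(P[:,:,2]>70)&(P[:,:,2]<100),'roof2')
for lo,hi in [(112,135),(135,165)]:
    m=(box(205,330,155,235)&(P[:,:,2]>lo)&(P[:,:,2]<hi)).astype(np.uint8)
    n,l=cv2.connectedComponents(m)
    for i in range(1,n): rect(l==i,f'h{lo} comp')
cr=c[150:280,200:330,::-1]; cv2.imwrite('pics/crop1.png',cv2.resize(cr,(600,600),interpolation=cv2.INTER_CUBIC))
E
```

```text
proj TCP area [434.67443989 -88.00100287   3.84573425] [455.74550406 141.03830038  27.17793658] [569.12426599 122.57647875  92.04133214]
pad 2163 [433.7 -88.6   2.5] [431.9 -95.3] [118.7 125. ] 76.6
board 530 [453.7 144.1  21.9] [455.7 144.4] [48.7 78.3] 72.5
roof 2246 [566.4 120.9  90.2] [561.9 125.2] [160.1 100.4] 78.1
roof2 2375 [565.9 120.3  90.3] [561.6 125.3] [160.1 101. ] 78.1
h112 comp 54 [606.1 177.2 123.3] [605.5 177.7] [ 8.5 24.9] 77.9
h112 comp 51 [598.6 144.3 122.9] [599.  144.6] [ 7.5 26.1] 78.4
h112 comp 25 [586.4  91.3 122.9] [587.2  91.4] [ 8.9 10.6] 84.4
h112 comp 25 [580.7  62.6 123.8] [580.8  61.8] [ 9.2 11. ] 2.8
h112 comp 8 [521.7 115.2 125.6] [523.6 115.5] [ 3.1 11.1] 82.9
h135 comp 35 [524.5 119.6 148.7] [524.6 120. ] [11.9 12.1] 44.9
```

View pics/crop1.png

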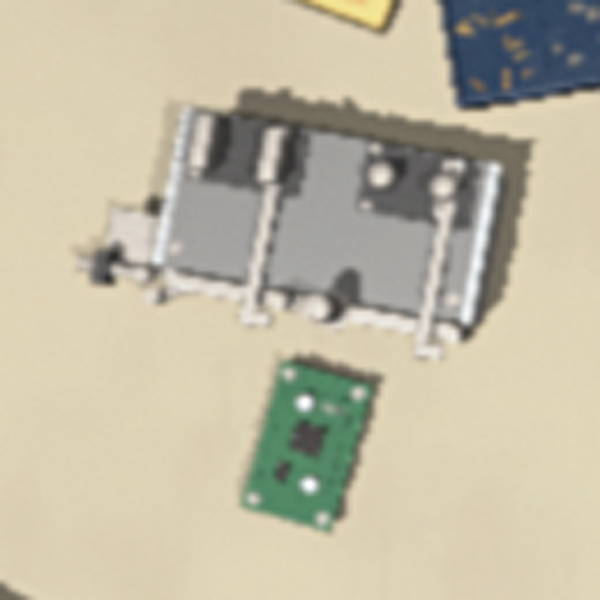

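The flat-tabbed catch is on the +y side (world about 602,161) and the round one on the -y side (584,77). The post is near (524,120) and the board near (456,144). I'll move over the board for a closer look with the wrist camera.

Emit:
arm_command(
  moves=[
    {"gripper": 0.085,"xyz": [0.03,-0.03,0.02],"spin": 0},
    {"gripper": 0.085,"xyz": [0.06,-0.06,0.02],"spin": 1},
    {"gripper": 0.085,"xyz": [0.085,-0.09,0.02],"spin": 2},
    {"gripper": 0.085,"xyz": [0.11,-0.12,0.02],"spin": 3},
    {"gripper": 0.085,"xyz": [0.135,-0.15,0.02],"spin": 4},
    {"gripper": 0.085,"xyz": [0.16,-0.18,0.02],"spin": 4},
    {"gripper": 0.085,"xyz": [0.185,-0.21,0.02],"spin": 4},
    {"gripper": 0.085,"xyz": [0.205,-0.235,0.02],"spin": 4},
  ],
  newtons=20,
)

```text
time_s: 0.77
ee_pos: [394.3, 252.8, 251.0]
eef_rot: [0.148, 0.989, -0.0, 0.0]
wrist_force: [0.2, 0.3, 0.2]
finger_gap: 0.996
finger_force: 0.0
```

Emit:
arm_command(
  moves=[
    {"gripper": 0.085,"xyz": [0.02,-0.03,0],"spin": 0},
    {"gripper": 0.085,"xyz": [0.04,-0.06,0],"spin": 0},
    {"gripper": 0.085,"xyz": [0.055,-0.09,0],"spin": 0},
    {"gripper": 0.085,"xyz": [0.062,-0.11,0],"spin": 0},
    {"gripper": 0.085,"xyz": [0.062,-0.11,0],"spin": 0},
    {"gripper": 0.085,"xyz": [0.062,-0.11,0],"spin": 0},
    {"gripper": 0.085,"xyz": [0.062,-0.11,0],"spin": 0},
  ],
)

```text
time_s: 1.35
ee_pos: [454.8, 145.4, 251.0]
eef_rot: [0.148, 0.989, 0.0, -0.0]
wrist_force: [0.0, -0.1, 0.4]
finger_gap: 0.999
finger_force: 0.0
```

```bash
python3 - <<'E'
from h import *
d,s=grab('wrist','w1.png'); print(s['time_s'],s['ee_pos'],s['eef_rot'],s['joint_pos']); print(d['hand_eye'].round(3))
P,c=cloud('top'); ci=c.astype(int); v,u=np.mgrid[:400,:640]
m=((ci.sum(2)<150)&(u>325)&(u<395)&(v>215)&(v<290)&(P[:,:,2]<15)).astype(np.uint8)
m=cv2.morphologyEx(m,cv2.MORPH_OPEN,np.ones((9,9))); r=cv2.minAreaRect(P[m>0][:,:2].astype(np.float32)); print('pad',r, P[m>0].mean(0))
E
```

```text
1.35 [454.81375662 145.389541   251.01991155] [ 1.47953478e-01  9.88994193e-01  8.82036880e-05 -4.96478339e-04] [ 3.09001526e-01  1.71090440e-01 -2.03516499e-01  1.19700231e+00
  5.96861196e-04  6.05998631e-01]
[[ 2.00000e-03  9.58000e-01  2.86000e-01  7.12820e+01]
 [ 1.00000e+00 -1.00000e-03 -1.00000e-03  2.52000e-01]
 [-1.00000e-03  2.86000e-01 -9.58000e-01 -1.42701e+02]
 [ 0.00000e+00  0.00000e+00  0.00000e+00  1.00000e+00]]
pad ((434.2347106933594, -87.90156555175781), (103.25337982177734, 123.47000885009766), 77.27799987792969) [435.92190708 -85.8274651    2.5107439 ]
```

View pics/w1.png

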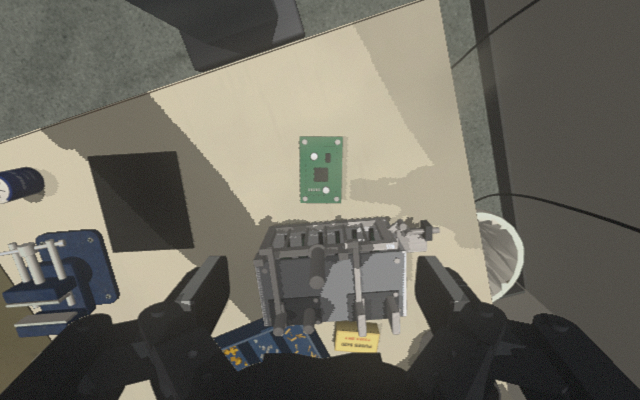

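The wrist view shows the board at (321,170), the pad at (140,200) and the rack at (330,270), all unobstructed. I'll refine the measurements with it.

```bash
cat >> h.py <<'E'
def fit(P,m,n):
    pts=P[m>0]; pts=pts[~np.isnan(pts[:,0])]; r=cv2.minAreaRect(pts[:,:2].astype(np.float32))
    print(n,len(pts),np.median(pts,0).round(1),np.round(r[0],1),np.round(r[1],1),round(r[2],1)); return pts
def greens(P,c,n='board'):
    ci=c.astype(int); m=((ci[:,:,1]>ci[:,:,0]+20)&(ci[:,:,1]>ci[:,:,2]+5)&(P[:,:,2]<120)&(P[:,:,2]>5)).astype(np.uint8)
    m=cv2.morphologyEx(m,cv2.MORPH_OPEN,np.ones((2,2)))
    k,l,st,_=cv2.connectedComponentsWithStats(m); i=1+st[1:,4].argmax(); return fit(P,l==i,n)
E
python3 - <<'E'
from h import *
P,c=cloud('wrist'); greens(P,c,'board wrist'); P2,c2=cloud('top'); greens(P2,c2,'board top')
v,u=np.mgrid[:400,:640]; ci=c.astype(int)
m=((ci.sum(2)<150)&(u>80)&(u<205)&(v>140)&(v<260)&(P[:,:,2]<15)).astype(np.uint8)
fit(P,cv2.morphologyEx(m,cv2.MORPH_OPEN,np.ones((7,7))),'pad')
z=P[:,:,2]; reg=(u>230)&(u<450)&(v>200)&(v<350)
for lo,hi in [(114,132),(132,160)]:
    k,l,st,_=cv2.connectedComponentsWithStats((reg&(z>lo)&(z<hi)).astype(np.uint8))
    for i in range(1,k):
        if st[i,4]>15: p=P[l==i]; p=p[p[:,2]>np.percentile(p[:,2],90)-2.5]; r=cv2.minAreaRect(p[:,:2].astype(np.float32)); print(lo,np.round(r[0],1),np.round(r[1],1),r[2],np.median(p[:,2]))
E
```

```text
board wrist 2130 [452.5 146.6  22.4] [460.4 144.6] [50.2 85.4] 72.6
board top 545 [451.2 142.3  21.9] [451.9 143.4] [46.8 82. ] 72.6
pad 4724 [417.5 -71.8   2.8] [427.1 -69.2] [142.3  82.1] 12.7
114 [520.7 121.9] [13.3  5.4] 60.298377990722656 130.06670393342483
114 [606.  176.7] [ 7.7 27.4] 78.19612121582031 124.00253297895043
114 [599.2 143.3] [ 7.9 26.8] 76.38774108886719 123.83272174350303
114 [587.3  91.2] [10.1 10.4] 72.63481903076172 123.68333100844447
114 [580.6  61.5] [10.9 10.9] 40.31242370605469 123.55716736207947
132 [524.3 119.7] [12.8 13.4] 16.871601104736328 149.86684978721922
```

```bash
python3 - <<'E'
from h import *
import math
def ext(pts,a,n):
    a=math.radians(a); A=np.array([[math.cos(a),math.sin(a)],[-math.sin(a),math.cos(a)]]); q=pts[:,:2]@A.T
    lo,hi=np.percentile(q,[1,99],axis=0); print(n,(A.T@((lo+hi)/2)).round(1),(hi-lo).round(1))
for w in('wrist','top'):
    P,c=cloud(w); p=greens(P,c,w); ext(p,-17.4,'board')
    ci=c.astype(int); m=((c.max(2)<75)&(P[:,:,2]<7)&(P[:,:,2]>-2)&(P[:,:,0]<515)&(P[:,:,0]>350)&(P[:,:,1]<0)&(P[:,:,1]>-165)).astype(np.uint8)
    m=cv2.morphologyEx(m,cv2.MORPH_OPEN,np.ones((5,5))); k,l,st,_=cv2.connectedComponentsWithStats(m); i=1+st[1:,4].argmax()
    ext(fit(P,l==i,'pad'),-12.7,'pad')
E
```

```text
wrist 2130 [452.5 146.6  22.4] [460.4 144.6] [50.2 85.4] 72.6
board [460.3 144.6] [84.4 49.3]
pad 8162 [429.8 -85.8   2.8] [434.1 -88.1] [109.8 129.9] 76.5
pad [433.5 -87. ] [125.9 106.3]
top 545 [451.2 142.3  21.9] [451.9 143.4] [46.8 82. ] 72.6
board [452.7 143.2] [78.7 45.7]
pad 1950 [434.3 -86.8   2.5] [434.1 -87.8] [105.  125.5] 76.6
pad [434.2 -87.5] [121.3 101.6]
```

Emit:
arm_command(
  moves=[
    {"gripper": 0.085,"xyz": [0.0015,-0.001,-0.03],"spin": -0.5},
    {"gripper": 0.085,"xyz": [0.0015,-0.001,-0.07],"spin": -0.5},
    {"gripper": 0.085,"xyz": [0.0015,-0.001,-0.11],"spin": -0.5},
    {"gripper": 0.085,"xyz": [0.0015,-0.001,-0.15],"spin": -0.5},
    {"gripper": 0.085,"xyz": [0.0015,-0.001,-0.18],"spin": -0.5},
    {"gripper": 0.085,"xyz": [0.0015,-0.001,-0.205],"spin": -0.5},
    {"gripper": 0.085,"xyz": [0.0015,-0.001,-0.22],"spin": -0.5},
    {"gripper": 0.085,"xyz": [0.0015,-0.001,-0.22],"spin": -0.5},
  ],
)

```text
time_s: 2.07
ee_pos: [453.2, 144.4, 28.2]
eef_rot: [0.151, 0.989, -0.001, -0.003]
wrist_force: [-0.8, 0.5, -0.4]
finger_gap: 0.997
finger_force: 0.0
```

Emit:
arm_command(
  moves=[
    {"gripper": 0.085,"xyz": [0,0,-0.01],"spin": 0},
    {"gripper": 0.085,"xyz": [0,0,-0.02],"spin": 0},
    {"gripper": 0.085,"xyz": [0,0,-0.03],"spin": 0},
    {"gripper": 0.085,"xyz": [0,0,-0.03],"spin": 0},
    {"gripper": 0.07,"xyz": [0,0,-0.03],"spin": 0},
    {"gripper": 0.06,"xyz": [0,0,-0.03],"spin": 0},
    {"gripper": 0.06,"xyz": [0,0,-0.03],"spin": 0},
  ],
)

```text
time_s: 2.65
ee_pos: [457.6, 144.7, 2.4]
eef_rot: [0.152, 0.988, 0.0, 0.001]
wrist_force: [-0.3, -0.1, -0.6]
finger_gap: 0.703
finger_force: 0.0
```

```bash
python3 - <<'E'
from h import *
d,s=grab('wrist','w2.png'); print(s['ee_pos'])
E
```

```text
[457.58564423 144.67813804   2.35438534]
```

View pics/w2.png

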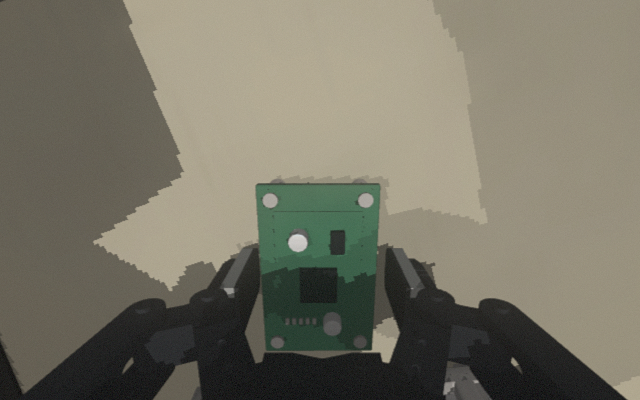

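The board lies between the open fingers, spanning (257..380, 183..352), roughly centred. I'll check its pose and the fingertip height in this cloud.

```bash
python3 - <<'E'
from h import *
P,c=cloud('wrist'); p=greens(P,c)
for (u,v) in [(266,187),(374,187),(270,345),(368,345),(258,270),(378,270),(250,256),(240,280),(395,256),(405,280),(150,90)]: print((u,v),P[v,u].round(1))
m=(c.max(2)<70)&(P[:,:,2]<40)&(P[:,:,2]>-5); 
for s in (0,1):
    mm=m.copy(); mm[:,320:]&=bool(s); mm[:,:320]&=not s; mm[:,262:376]=0; q=P[mm]; 
    if len(q): print(len(q),q.min(0).round(1),np.percentile(q[:,2],[1,10]))
E
```

```text
board 9085 [434.8 151.9  22.4] [443.3 150.6] [54. 52.] 72.3
(266, 187) [412.3 136.2  22.1]
(374, 187) [425.2 177.1  21.7]
(270, 345) [483.6 111.8  22.4]
(368, 345) [497.3 155.2  22.4]
(258, 270) [451.6 115.3   9.3]
(378, 270) [473.8 169.9   0.6]
(250, 256) [439.4 118.4  20. ]
(240, 280) [439.4 119.1  40.1]
(395, 256) [457.7 178.   20.7]
(405, 280) [457.7 177.4  40.1]
(150, 90) [361.3  98.3   0.5]
2170 [311.5 -55.9  -2.8] [-0.74820188  1.23777531]
1486 [456.8 168.1  -1.4] [-0.29399842 10.27785288]
```

Emit:
arm_command(
  moves=[
    {"gripper": 0.052,"xyz": [-0.001,0,0],"spin": 0},
    {"gripper": 0.048,"xyz": [-0.001,0,0],"spin": 0},
    {"gripper": 0.045,"xyz": [-0.001,0,0],"spin": 0},
    {"gripper": 0.045,"xyz": [-0.001,0,0],"spin": 0},
    {"gripper": 0.045,"xyz": [-0.001,0,0],"spin": 0},
    {"gripper": 0.045,"xyz": [-0.001,0,0],"spin": 0},
  ],
  newtons=20,
)

```text
time_s: 3.2
ee_pos: [456.2, 144.3, 2.0]
eef_rot: [0.152, 0.988, 0.0, 0.0]
wrist_force: [-0.9, -0.5, 6.6]
finger_gap: 0.58
finger_force: 20.2
```

Emit:
arm_command(
  moves=[
    {"gripper": 0.045,"xyz": [0,0,0.003],"spin": 0},
    {"gripper": 0.045,"xyz": [0,0,0.01],"spin": 0},
    {"gripper": 0.045,"xyz": [0,0,0.02],"spin": 0},
    {"gripper": 0.045,"xyz": [0,0,0.035],"spin": 0},
    {"gripper": 0.045,"xyz": [0,0,0.05],"spin": 0},
    {"gripper": 0.045,"xyz": [0,0,0.06],"spin": 0},
    {"gripper": 0.045,"xyz": [0,0,0.06],"spin": 0},
  ],
)

```text
time_s: 3.78
ee_pos: [457.4, 144.5, 63.5]
eef_rot: [0.152, 0.988, 0.001, 0.002]
wrist_force: [0.5, 0.2, -0.8]
finger_gap: 0.577
finger_force: 21.0
```

```bash
python3 - <<'E'
from h import *
d,s=grab('wrist','w3.png'); print(s['ee_pos'],s['eef_rot'],s['finger_gap'])
P,c=cloud('wrist'); greens(P,c)
E
```

```text
[457.38217798 144.49315127  63.4923056 ] [1.52322318e-01 9.88328925e-01 8.49737989e-04 1.76797791e-03] 0.5772099609280388
board 8734 [435.4 152.9  83.8] [451.7 156.3] [67.3 62.6] 71.9
```

View pics/w3.png

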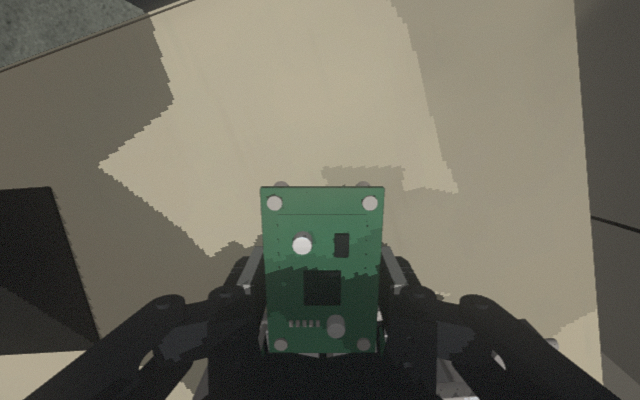

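The board is held by its long edges at 49 mm, level, with its face clear of the fingers. I'll pull it back from the gate first, then carry it to the pad (centre 434,-88).

Emit:
arm_command(
  moves=[
    {"gripper": 0.045,"xyz": [-0.015,0,0],"spin": 0},
    {"gripper": 0.045,"xyz": [-0.035,-0.01,0],"spin": 0},
    {"gripper": 0.045,"xyz": [-0.045,-0.03,0],"spin": 0},
    {"gripper": 0.045,"xyz": [-0.045,-0.055,0],"spin": 0},
    {"gripper": 0.045,"xyz": [-0.045,-0.08,0],"spin": 1},
    {"gripper": 0.045,"xyz": [-0.04,-0.105,0],"spin": 2},
    {"gripper": 0.045,"xyz": [-0.03,-0.13,0],"spin": 3},
    {"gripper": 0.045,"xyz": [-0.022,-0.155,0],"spin": 4},
  ],
)

```text
time_s: 4.5
ee_pos: [433.2, -12.1, 60.6]
eef_rot: [0.117, 0.993, -0.0, -0.001]
wrist_force: [0.7, 0.6, -0.2]
finger_gap: 0.577
finger_force: 21.0
```

Emit:
arm_command(
  moves=[
    {"gripper": 0.045,"xyz": [0,-0.02,0],"spin": 0},
    {"gripper": 0.045,"xyz": [0,-0.04,0],"spin": 0},
    {"gripper": 0.045,"xyz": [0,-0.06,0],"spin": 0},
    {"gripper": 0.045,"xyz": [0,-0.07,0],"spin": 0},
    {"gripper": 0.045,"xyz": [0,-0.077,0],"spin": 0},
    {"gripper": 0.045,"xyz": [0,-0.077,0],"spin": 0},
    {"gripper": 0.045,"xyz": [0,-0.077,0],"spin": 0},
    {"gripper": 0.045,"xyz": [0,-0.077,0],"spin": 0},
  ],
)

```text
time_s: 5.17
ee_pos: [433.5, -87.1, 61.1]
eef_rot: [0.117, 0.993, 0.0, -0.0]
wrist_force: [-0.5, -0.2, -0.8]
finger_gap: 0.575
finger_force: 21.1
```

```bash
python3 - <<'E'
from h import *
d,s=grab('wrist','w4.png'); print(s['ee_pos'],s['eef_rot'],s['finger_gap'],s['joint_pos'])
P,c=cloud('wrist'); K=d['camera_matrix']; 
ci=c.astype(int); g=((ci[:,:,1]>ci[:,:,0]+15)&(ci[:,:,1]>ci[:,:,2]+3)&(P[:,:,2]>70)).astype(np.uint8)
ys,xs=np.nonzero(g); print('rows',np.percentile(ys,[0.3,99.7]),'cols',np.percentile(xs,[.3,99.7]), ys.min(), ys.max())
def pt(u,v,z):
    from scipy.spatial.transform import Rotation as R
    H=d['hand_eye']; Rt=R.from_quat(s['eef_rot']).as_matrix()
    o=Rt@H[:3,3]+s['ee_pos']; r=Rt@H[:3,:3]@np.array([(u-K[0,2])/K[0,0],-(v-K[1,2])/K[1,1],-1]); return o+r*(z-o[2])/r[2]
z=np.nanmedian(P[g>0][:,2]); print(z)
r0,r1=ys.min(),ys.max(); cc=lambda r:xs[abs(ys-r)<4].min()/2+xs[abs(ys-r)<4].max()/2
a,b=pt(cc(r0+4),r0,z),pt(cc(r1-4),r1,z); print(a,b,(a+b)/2,np.linalg.norm(a-b))
m=((c.max(2)<75)&(P[:,:,2]<7)&(P[:,:,2]>-2)&(P[:,:,0]<515)&(P[:,:,0]>350)&(P[:,:,1]<0)&(P[:,:,1]>-165)).astype(np.uint8)
fit(P,cv2.morphologyEx(m,cv2.MORPH_OPEN,np.ones((5,5))),'pad')
E
```

```text
[433.54370254 -87.12129341  61.12521818] [ 1.17232809e-01  9.93104383e-01  2.73033002e-04 -2.79332166e-04] 0.5753986790889776 [-1.98671902e-01  2.72844958e-01 -6.18192319e-01  6.80360150e-01
  4.98971747e-04  3.63339977e-02]
rows [186. 352.] cols [261. 382.] 186 352
81.43682878253375
[393.60563094 -77.17264794  81.43682878] [470.99005963 -95.79687517  81.43682878] [432.29784529 -86.48476155  81.43682878] 79.59404275889305
pad 9289 [ 389.9 -101.1    3.1] [412.5 -97.1] [82.4 91.7] 76.5
```

Emit:
arm_command(
  moves=[
    {"gripper": 0.045,"xyz": [0.0017,-0.0015,-0.015],"spin": 0},
    {"gripper": 0.045,"xyz": [0.0017,-0.0015,-0.03],"spin": 0},
    {"gripper": 0.045,"xyz": [0.0017,-0.0015,-0.042],"spin": 0},
    {"gripper": 0.045,"xyz": [0.0017,-0.0015,-0.05],"spin": 0},
    {"gripper": 0.045,"xyz": [0.0017,-0.0015,-0.053],"spin": 0},
    {"gripper": 0.045,"xyz": [0.0017,-0.0015,-0.055],"spin": 0},
    {"gripper": 0.045,"xyz": [0.0017,-0.0015,-0.0555],"spin": 0},
    {"gripper": 0.045,"xyz": [0.0017,-0.0015,-0.0555],"spin": 0},
  ],
)

```text
time_s: 5.88
ee_pos: [435.9, -89.4, 6.1]
eef_rot: [0.118, 0.993, -0.0, 0.0]
wrist_force: [-0.2, 0.1, -1.0]
finger_gap: 0.581
finger_force: 21.0
```

Emit:
arm_command(
  moves=[
    {"gripper": 0.045,"xyz": [0,0,-0.0005],"spin": 0},
    {"gripper": 0.045,"xyz": [0,0,-0.001],"spin": 0},
    {"gripper": 0.045,"xyz": [0,0,-0.001],"spin": 0},
    {"gripper": 0.045,"xyz": [0,0,-0.001],"spin": 0},
  ],
)

```text
time_s: 6.22
ee_pos: [435.8, -89.5, 5.1]
eef_rot: [0.118, 0.993, -0.0, 0.0]
wrist_force: [-0.2, 0.2, 0.3]
finger_gap: 0.579
finger_force: 21.1
```

Emit:
arm_command(
  moves=[
    {"gripper": 0.045,"xyz": [-0.0005,0.0005,-0.0004],"spin": 0},
    {"gripper": 0.045,"xyz": [-0.0005,0.0005,-0.0004],"spin": 0},
    {"gripper": 0.054,"xyz": [-0.0005,0.0005,-0.0004],"spin": 0},
    {"gripper": 0.06,"xyz": [-0.0005,0.0005,-0.0004],"spin": 0},
    {"gripper": 0.068,"xyz": [-0.0005,0.0005,-0.0004],"spin": 0},
    {"gripper": 0.068,"xyz": [-0.0005,0.0005,-0.0004],"spin": 0},
    {"gripper": 0.068,"xyz": [-0.0005,0.0005,-0.0004],"spin": 0},
  ],
)

```text
time_s: 6.8
ee_pos: [434.8, -88.9, 4.3]
eef_rot: [0.118, 0.993, 0.0, -0.0]
wrist_force: [-0.3, -0.3, 0.2]
finger_gap: 0.799
finger_force: 0.0
```

Emit:
arm_command(
  moves=[
    {"gripper": 0.07,"xyz": [0,0,0.01],"spin": 0},
    {"gripper": 0.07,"xyz": [0,0,0.03],"spin": 0},
    {"gripper": 0.07,"xyz": [0,0,0.06],"spin": 0},
    {"gripper": 0.07,"xyz": [0,0,0.1],"spin": 0},
    {"gripper": 0.07,"xyz": [0,0,0.14],"spin": 0},
    {"gripper": 0.07,"xyz": [0,0,0.18],"spin": 0},
    {"gripper": 0.07,"xyz": [0,0,0.22],"spin": 0},
    {"gripper": 0.07,"xyz": [0,0,0.225],"spin": 0},
  ],
)

```text
time_s: 7.47
ee_pos: [438.8, -89.7, 236.3]
eef_rot: [0.118, 0.993, -0.0, 0.006]
wrist_force: [0.7, -0.4, -0.3]
finger_gap: 0.82
finger_force: 0.0
```

Emit:
arm_command(
  moves=[
    {"gripper": 0.07,"xyz": [-0.03,0,0],"spin": 0},
    {"gripper": 0.07,"xyz": [-0.05,0,0],"spin": 0},
    {"gripper": 0.07,"xyz": [-0.05,0,0],"spin": 0},
    {"gripper": 0.07,"xyz": [-0.05,0,0],"spin": 0},
    {"gripper": 0.07,"xyz": [-0.05,0,0],"spin": 0},
    {"gripper": 0.07,"xyz": [-0.05,0,0],"spin": 0},
  ],
)

```text
time_s: 7.97
ee_pos: [385.8, -89.0, 229.2]
eef_rot: [0.118, 0.993, 0.0, 0.0]
wrist_force: [-0.3, -0.1, -0.0]
finger_gap: 0.818
finger_force: 0.0
```

```bash
python3 - <<'E'
from h import *
d,s=grab('wrist','w5.png'); print(s['time_s'],s['ee_pos'],s['eef_rot'])
P,c=cloud('wrist'); ci=c.astype(int)
b=((ci[:,:,1]>ci[:,:,0]+15)&(ci[:,:,1]>ci[:,:,2]+3)&(abs(P[:,:,0]-434)<60)&(abs(P[:,:,1]+88)<60)).astype(np.uint8)
b=cv2.morphologyEx(b,cv2.MORPH_OPEN,np.ones((3,3)));fit(P,b,'board')
m=((c.max(2)<75)&(P[:,:,2]<7)&(P[:,:,2]>-2)&(P[:,:,0]<515)&(P[:,:,0]>350)&(P[:,:,1]<0)&(P[:,:,1]>-165)).astype(np.uint8)
fit(P,cv2.morphologyEx(m,cv2.MORPH_OPEN,np.ones((5,5))),'pad')
E
```

```text
7.9667 [385.80899241 -89.02100134 229.17106351] [1.17613094e-01 9.93059474e-01 8.63015506e-06 2.03931378e-04]
board 2296 [429.4 -87.4  25.4] [435.4 -87.3] [52.4 80. ] 76.1
pad 4221 [ 442.6 -113.2    3. ] [433.8 -88.9] [108.  128.4] 76.3
```

View pics/w5.png

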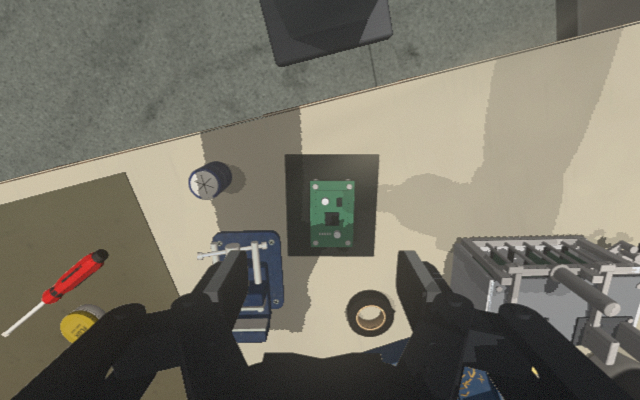

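The board now stands upright on its feet in the middle of the pad: pixel (332,213), with the pad at (333,205). The fits agree within 2 mm. Next is the round catch. I'll place the tool at the final pinch centre (585.1,81.5) so the fixed pin isn't pushed.

Emit:
arm_command(
  moves=[
    {"gripper": 0.068,"xyz": [0.025,0.02,0],"spin": 0},
    {"gripper": 0.068,"xyz": [0.05,0.043,0],"spin": 1},
    {"gripper": 0.068,"xyz": [0.08,0.068,0],"spin": 1},
    {"gripper": 0.068,"xyz": [0.11,0.094,0],"spin": 1},
    {"gripper": 0.068,"xyz": [0.135,0.116,0],"spin": 1},
    {"gripper": 0.068,"xyz": [0.16,0.137,0],"spin": 1},
    {"gripper": 0.068,"xyz": [0.185,0.158,0],"spin": 1},
    {"gripper": 0.068,"xyz": [0.1995,0.1705,0],"spin": 1},
  ],
)

```text
time_s: 8.68
ee_pos: [587.7, 84.3, 228.2]
eef_rot: [0.108, 0.994, 0.0, 0.0]
wrist_force: [0.9, -1.3, 0.4]
finger_gap: 0.797
finger_force: 0.0
```

Emit:
arm_command(
  moves=[
    {"gripper": 0.068,"xyz": [0,0,-0.02],"spin": 0},
    {"gripper": 0.068,"xyz": [0,0,-0.05],"spin": 0},
    {"gripper": 0.068,"xyz": [0,0,-0.065],"spin": 0},
    {"gripper": 0.068,"xyz": [0,0,-0.07],"spin": 0},
    {"gripper": 0.068,"xyz": [0,0,-0.07],"spin": 0},
    {"gripper": 0.068,"xyz": [0,0,-0.07],"spin": 0},
  ],
)

```text
time_s: 9.18
ee_pos: [585.1, 81.7, 159.6]
eef_rot: [0.109, 0.994, 0.0, 0.0]
wrist_force: [0.4, 0.0, 0.7]
finger_gap: 0.793
finger_force: 0.0
```

```bash
python3 - <<'E'
from h import *
d,s=grab('wrist','w6.png'); print(s['time_s'],s['ee_pos'],s['eef_rot'])
E
```

```text
9.1833 [585.10417521  81.66059648 159.63517462] [1.09018261e-01 9.94039734e-01 3.22371421e-05 1.58814519e-04]
```

View pics/w6.png

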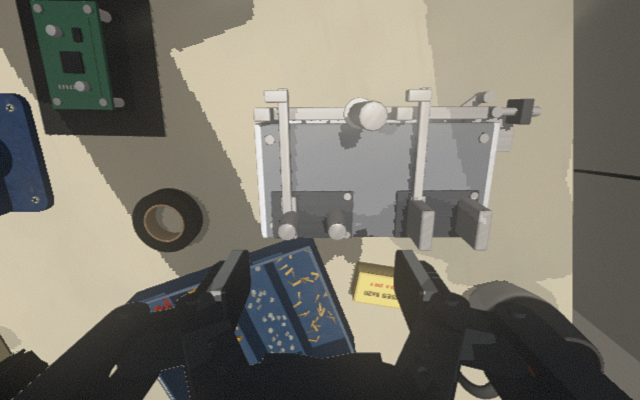

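The fingers straddle the round pins, seen at (288,230) and (338,230), and the flat slabs at (422,223) and (473,223) are clear. Descending.

Emit:
arm_command(
  moves=[
    {"gripper": 0.068,"xyz": [0,0,-0.015],"spin": 0},
    {"gripper": 0.068,"xyz": [0,0,-0.03],"spin": 0},
    {"gripper": 0.068,"xyz": [0,0,-0.045],"spin": 0},
    {"gripper": 0.068,"xyz": [0,0,-0.055],"spin": 0},
    {"gripper": 0.068,"xyz": [0,0,-0.06],"spin": 0},
    {"gripper": 0.068,"xyz": [0,0,-0.06],"spin": 0},
    {"gripper": 0.068,"xyz": [0,0,-0.06],"spin": 0},
  ],
)

```text
time_s: 9.82
ee_pos: [585.0, 81.6, 100.1]
eef_rot: [0.109, 0.994, 0.0, 0.001]
wrist_force: [0.8, -0.9, -0.1]
finger_gap: 0.796
finger_force: 0.0
```

Emit:
arm_command(
  moves=[
    {"gripper": 0.055,"xyz": [0,0,0],"spin": 0},
    {"gripper": 0.048,"xyz": [0,0,0],"spin": 0},
    {"gripper": 0.042,"xyz": [0,0,0],"spin": 0},
    {"gripper": 0.037,"xyz": [0,0,0],"spin": 0},
    {"gripper": 0.034,"xyz": [0,0,0],"spin": 0},
    {"gripper": 0.03,"xyz": [0,0,0],"spin": 0},
    {"gripper": 0.03,"xyz": [0,0,0],"spin": 0},
    {"gripper": 0.03,"xyz": [0,0,0],"spin": 0},
  ],
  newtons=25,
)

```text
time_s: 10.48
ee_pos: [584.8, 80.9, 100.1]
eef_rot: [0.109, 0.994, -0.001, 0.001]
wrist_force: [-1.1, -4.7, 5.8]
finger_gap: 0.36
finger_force: 24.5
```

Emit:
arm_command(
  moves=[
    {"gripper": 0.028,"xyz": [0,0,0],"spin": 0},
    {"gripper": 0.028,"xyz": [0,0,0],"spin": 0},
    {"gripper": 0.028,"xyz": [0,0,0],"spin": 0},
    {"gripper": 0.028,"xyz": [0,0,0],"spin": 0},
  ],
  newtons=35,
)

```text
time_s: 10.82
ee_pos: [584.8, 81.0, 100.1]
eef_rot: [0.109, 0.994, -0.001, 0.001]
wrist_force: [-1.4, -4.1, 6.0]
finger_gap: 0.349
finger_force: 34.1
```

Emit:
arm_command(
  moves=[
    {"gripper": 0.045,"xyz": [0,0,0],"spin": 0},
    {"gripper": 0.06,"xyz": [0,0,0],"spin": 0},
    {"gripper": 0.06,"xyz": [0,0,0],"spin": 0},
    {"gripper": 0.06,"xyz": [0,0,0.01],"spin": 0},
    {"gripper": 0.06,"xyz": [0,0,0.03],"spin": 0},
    {"gripper": 0.06,"xyz": [0,0,0.05],"spin": 0},
    {"gripper": 0.06,"xyz": [0,0,0.06],"spin": 0},
    {"gripper": 0.06,"xyz": [0,0,0.06],"spin": 0},
  ],
  newtons=25,
)

```text
time_s: 11.48
ee_pos: [586.6, 82.1, 162.5]
eef_rot: [0.109, 0.994, 0.001, 0.003]
wrist_force: [1.3, 0.6, -0.2]
finger_gap: 0.702
finger_force: 0.0
```

```bash
cat >> h.py <<'E'
def tabs():
    for w in('wrist','top'):
        d,s=grab(w); P,c=cloud(w); z=P[:,:,2]; print(w,s['time_s'],s['ee_pos'].round(1))
        reg=(P[:,:,0]>480)&(P[:,:,0]<630)&(P[:,:,1]>30)&(P[:,:,1]<210)&(z>114)&(z<155)
        k,l,st,_=cv2.connectedComponentsWithStats(reg.astype(np.uint8))
        for i in range(1,k):
            if st[i,4]>15:
                p=P[l==i]; p=p[p[:,2]>np.percentile(p[:,2],90)-2.5]; r=cv2.minAreaRect(p[:,:2].astype(np.float32)); print(np.round(r[0],1),np.round(r[1],1),round(r[2]),np.median(p[:,2]).round(1))
E
python3 -c "
from h import *
tabs()"
```

```text
wrist 11.4833 [586.6  82.1 162.5]
[524.5 119.4] [13.2 13.4] 66 149.9
[598.8 143.2] [ 8.4 25.8] 77 124.0
[606.1 176.3] [ 9.  26.4] 77 123.9
[583.4  71.2] [10.4 11.1] 77 123.7
[587.5  90.7] [10.8 10.6] 55 123.8
top 11.5333 [585.7  81.9 160.9]
```

The pin spacing is now 19.9 mm, so the round catch is fully in. Now the flat catch, with its pinch centre at (603.2,165.2).

Emit:
arm_command(
  moves=[
    {"gripper": 0.068,"xyz": [0.005,0.02,0.01],"spin": 0},
    {"gripper": 0.068,"xyz": [0.01,0.045,0.01],"spin": 0},
    {"gripper": 0.068,"xyz": [0.015,0.07,0.01],"spin": 0},
    {"gripper": 0.068,"xyz": [0.018,0.0835,0.01],"spin": 0},
    {"gripper": 0.068,"xyz": [0.018,0.0835,0],"spin": 0},
    {"gripper": 0.068,"xyz": [0.018,0.0835,0],"spin": 0},
    {"gripper": 0.068,"xyz": [0.018,0.0835,0],"spin": 0},
    {"gripper": 0.068,"xyz": [0.018,0.0835,0],"spin": 0},
  ],
)

```text
time_s: 12.25
ee_pos: [601.6, 163.8, 158.6]
eef_rot: [0.11, 0.994, -0.001, -0.001]
wrist_force: [0.5, -0.1, -0.5]
finger_gap: 0.795
finger_force: 0.0
```

Emit:
arm_command(
  moves=[
    {"gripper": 0.068,"xyz": [0,0,-0.015],"spin": 0},
    {"gripper": 0.068,"xyz": [0,0,-0.03],"spin": 0},
    {"gripper": 0.068,"xyz": [0,0,-0.045],"spin": 0},
    {"gripper": 0.068,"xyz": [0,0,-0.055],"spin": 0},
    {"gripper": 0.068,"xyz": [0,0,-0.06],"spin": 0},
    {"gripper": 0.068,"xyz": [0,0,-0.06],"spin": 0},
    {"gripper": 0.068,"xyz": [0,0,-0.06],"spin": 0},
  ],
)

```text
time_s: 12.83
ee_pos: [602.6, 164.7, 99.7]
eef_rot: [0.109, 0.994, 0.0, 0.0]
wrist_force: [-0.1, -0.3, 0.3]
finger_gap: 0.796
finger_force: 0.0
```

Emit:
arm_command(
  moves=[
    {"gripper": 0.055,"xyz": [0,0,0],"spin": 0},
    {"gripper": 0.048,"xyz": [0,0,0],"spin": 0},
    {"gripper": 0.042,"xyz": [0,0,0],"spin": 0},
    {"gripper": 0.037,"xyz": [0,0,0],"spin": 0},
    {"gripper": 0.034,"xyz": [0,0,0],"spin": 0},
    {"gripper": 0.03,"xyz": [0,0,0],"spin": 0},
    {"gripper": 0.03,"xyz": [0,0,0],"spin": 0},
    {"gripper": 0.028,"xyz": [0,0,0],"spin": 0},
  ],
  newtons=30,
)

```text
time_s: 13.5
ee_pos: [602.9, 165.1, 100.1]
eef_rot: [0.109, 0.994, -0.0, 0.001]
wrist_force: [-0.2, -2.3, 5.3]
finger_gap: 0.368
finger_force: 31.2
```

Emit:
arm_command(
  moves=[
    {"gripper": 0.028,"xyz": [0,0,0],"spin": 0},
    {"gripper": 0.028,"xyz": [0,0,0],"spin": 0},
    {"gripper": 0.045,"xyz": [0,0,0],"spin": 0},
    {"gripper": 0.06,"xyz": [0,0,0],"spin": 0},
    {"gripper": 0.06,"xyz": [0,0,0],"spin": 0},
    {"gripper": 0.06,"xyz": [0,0,0.02],"spin": 0},
    {"gripper": 0.06,"xyz": [0,0,0.05],"spin": 0},
    {"gripper": 0.06,"xyz": [0,0,0.08],"spin": 0},
  ],
)

```text
time_s: 14.17
ee_pos: [601.3, 165.2, 178.7]
eef_rot: [0.109, 0.994, -0.0, -0.002]
wrist_force: [0.7, 0.5, 0.9]
finger_gap: 0.705
finger_force: 0.0
```

```bash
python3 -c "
from h import *
tabs(); print(manip.get_state()['joint_pos'])"
```

```text
wrist 14.1667 [601.3 165.2 178.7]
[524.8 119.8] [13.4 13.1] 69 149.8
[601.2 153.1] [ 7.5 26.1] 77 123.8
[606.2 176.5] [ 7.4 26.1] 79 123.9
[583.4  71.5] [10.8 10.9] 74 123.6
[588.   90.9] [10.7 10.7] 78 123.6
top 14.2167 [605.2 166.3 186.4]
[591.6 155.6] [3.5 6.5] 21 124.9
[587.2  92.4] [9.4 6.2] 44 124.5
[583.5  73.1] [ 9.1 10.7] 64 123.9
[524.5 120.6] [10.6 10.5] 45 150.7
[2.67724467e-01 4.50794355e-01 2.87709153e-02 1.13904185e+00
 8.26795848e-04 4.85972876e-01]
```

The slab spacing is 23.9 mm, so the flat catch is fully in too. I'll turn the tool by +90° so it grips the post front-to-back and swings back to a relaxed angle, and bring it over the post.

Emit:
arm_command(
  moves=[
    {"gripper": 0.06,"xyz": [-0.005,-0.003,0.02],"spin": 6},
    {"gripper": 0.06,"xyz": [-0.01,-0.006,0.02],"spin": 12},
    {"gripper": 0.05,"xyz": [-0.02,-0.012,0.02],"spin": 18},
    {"gripper": 0.04,"xyz": [-0.03,-0.018,0.02],"spin": 24},
    {"gripper": 0.04,"xyz": [-0.04,-0.024,0.02],"spin": 31},
    {"gripper": 0.04,"xyz": [-0.05,-0.03,0.02],"spin": 38},
    {"gripper": 0.04,"xyz": [-0.06,-0.036,0.02],"spin": 44},
    {"gripper": 0.04,"xyz": [-0.07,-0.042,0.02],"spin": 50},
  ],
  newtons=30,
)

```text
time_s: 14.93
ee_pos: [531.6, 123.1, 198.5]
eef_rot: [-0.324, 0.946, 0.0, -0.0]
wrist_force: [0.5, 0.9, 0.2]
finger_gap: 0.465
finger_force: 0.0
```

Emit:
arm_command(
  moves=[
    {"gripper": 0.04,"xyz": [-0.005,-0.002,0],"spin": 7},
    {"gripper": 0.04,"xyz": [-0.008,-0.003,0],"spin": 14},
    {"gripper": 0.04,"xyz": [-0.008,-0.003,0],"spin": 21},
    {"gripper": 0.04,"xyz": [-0.008,-0.003,0],"spin": 28},
    {"gripper": 0.04,"xyz": [-0.008,-0.003,0],"spin": 35},
    {"gripper": 0.04,"xyz": [-0.008,-0.003,0],"spin": 40},
    {"gripper": 0.04,"xyz": [-0.008,-0.003,0],"spin": 40},
    {"gripper": 0.04,"xyz": [-0.008,-0.003,0],"spin": 40},
  ],
)

```text
time_s: 15.6
ee_pos: [524.2, 120.3, 198.8]
eef_rot: [-0.625, 0.781, 0.0, -0.0]
wrist_force: [0.3, 0.6, 0.2]
finger_gap: 0.468
finger_force: 0.0
```

```bash
python3 -c "
from h import *
tabs(); s=manip.get_state(); print(s['ee_pos'],s['eef_rot'],s['joint_pos'],s['finger_gap'])"
```

```text
wrist 15.6 [524.2 120.3 198.8]
[583.6  71.1] [10.9 10.9] 66 123.7
[587.6  90.4] [10.8 10.8] 55 123.9
[524.8 119.1] [12.8 13.5] 74 150.0
[604.6 152. ] [ 7.5 19.1] 79 124.1
top 15.65 [524.2 120.2 198.9]
[601.  153.9] [ 4.  22.5] 82 125.6
[588.3  92.4] [8.2 7.7] 44 123.4
[583.3  71.6] [8.9 8.8] 89 123.4
[524.28820926 120.18440063 198.99879278] [-6.25168451e-01  7.80489793e-01  2.32135739e-04 -1.93750156e-04] [ 2.25191671e-01  2.97892683e-01 -1.70468870e-01  1.10298568e+00
  2.49416841e-04 -1.12550315e+00] 0.464991203334097
```

Emit:
arm_command(
  moves=[
    {"gripper": 0.04,"xyz": [0.0003,-0.0005,-0.015],"spin": 0},
    {"gripper": 0.04,"xyz": [0.0003,-0.0005,-0.04],"spin": 0},
    {"gripper": 0.04,"xyz": [0.0003,-0.0005,-0.06],"spin": 0},
    {"gripper": 0.04,"xyz": [0.0003,-0.0005,-0.075],"spin": 0},
    {"gripper": 0.04,"xyz": [0.0003,-0.0005,-0.084],"spin": 0},
    {"gripper": 0.04,"xyz": [0.0003,-0.0005,-0.088],"spin": 0},
    {"gripper": 0.04,"xyz": [0.0003,-0.0005,-0.088],"spin": 0},
    {"gripper": 0.04,"xyz": [0.0003,-0.0005,-0.088],"spin": 0},
  ],
)

```text
time_s: 16.37
ee_pos: [525.3, 119.7, 112.0]
eef_rot: [-0.626, 0.78, -0.0, 0.0]
wrist_force: [-0.2, -0.7, 0.3]
finger_gap: 0.465
finger_force: 0.0
```

Emit:
arm_command(
  moves=[
    {"gripper": 0.025,"xyz": [0,0,0],"spin": 0},
    {"gripper": 0.018,"xyz": [0,0,0],"spin": 0},
    {"gripper": 0.01,"xyz": [0,0,0],"spin": 0},
    {"gripper": 0.01,"xyz": [0,0,0],"spin": 0},
    {"gripper": 0.01,"xyz": [0,0,0],"spin": 0},
  ],
  newtons=30,
)

```text
time_s: 16.78
ee_pos: [523.4, 120.2, 112.4]
eef_rot: [-0.626, 0.78, 0.001, -0.0]
wrist_force: [-5.1, 1.9, 5.3]
finger_gap: 0.154
finger_force: 29.4
```

```bash
python3 - <<'E'
import numpy as np
h=np.array([542.2,200.3]); p=np.array([524.6,119.7]); r=p-h; print(np.linalg.norm(r))
for a in range(6,96,6):
    t=-np.radians(a); R=np.array([[np.cos(t),-np.sin(t)],[np.sin(t),np.cos(t)]]); print(a,(R@r+h-p).round(1))
E
```

```text
82.49921211744996
6 [-8.3  2.3]
12 [-16.4   5.4]
18 [-24.    9.4]
24 [-31.3  14.1]
30 [-37.9  19.6]
36 [-44.   25.7]
42 [-49.4  32.5]
48 [-54.1  39.7]
54 [-58.   47.5]
60 [-61.   55.5]
66 [-63.2  63.9]
72 [-64.5  72.4]
78 [-64.9  81.1]
84 [-64.4  89.7]
90 [-63.   98.2]
```

Emit:
arm_command(
  moves=[
    {"gripper": 0.01,"xyz": [-0.004,0.001,0],"spin": -3},
    {"gripper": 0.01,"xyz": [-0.008,0.002,0],"spin": -6},
    {"gripper": 0.01,"xyz": [-0.0124,0.0038,0],"spin": -9},
    {"gripper": 0.01,"xyz": [-0.0164,0.0054,0],"spin": -12},
    {"gripper": 0.01,"xyz": [-0.0202,0.0073,0],"spin": -15},
    {"gripper": 0.01,"xyz": [-0.024,0.0094,0],"spin": -18},
    {"gripper": 0.01,"xyz": [-0.0277,0.0117,0],"spin": -21},
    {"gripper": 0.01,"xyz": [-0.0313,0.0141,0],"spin": -24},
  ],
  newtons=35,
)

```text
time_s: 17.45
ee_pos: [495.0, 132.4, 112.4]
eef_rot: [-0.449, 0.894, -0.002, 0.001]
wrist_force: [3.7, -6.8, -0.4]
finger_gap: 0.148
finger_force: 34.4
```

Emit:
arm_command(
  moves=[
    {"gripper": 0.01,"xyz": [-0.0034,0.0027,0],"spin": -3},
    {"gripper": 0.01,"xyz": [-0.0066,0.0055,0],"spin": -6},
    {"gripper": 0.01,"xyz": [-0.0097,0.0085,0],"spin": -9},
    {"gripper": 0.01,"xyz": [-0.0127,0.0116,0],"spin": -12},
    {"gripper": 0.01,"xyz": [-0.0155,0.015,0],"spin": -15},
    {"gripper": 0.01,"xyz": [-0.0181,0.0184,0],"spin": -18},
    {"gripper": 0.01,"xyz": [-0.0205,0.022,0],"spin": -21},
    {"gripper": 0.01,"xyz": [-0.0228,0.0256,0],"spin": -24},
  ],
)

```text
time_s: 18.12
ee_pos: [471.2, 157.7, 112.4]
eef_rot: [-0.252, 0.968, -0.002, 0.001]
wrist_force: [-1.0, -5.3, 2.9]
finger_gap: 0.152
finger_force: 34.8
```

Emit:
arm_command(
  moves=[
    {"gripper": 0.01,"xyz": [-0.002,0.0039,0],"spin": -3},
    {"gripper": 0.01,"xyz": [-0.0039,0.0078,0],"spin": -6},
    {"gripper": 0.01,"xyz": [-0.0055,0.0118,0],"spin": -9},
    {"gripper": 0.01,"xyz": [-0.0069,0.0158,0],"spin": -12},
    {"gripper": 0.01,"xyz": [-0.0081,0.02,0],"spin": -15},
    {"gripper": 0.01,"xyz": [-0.0091,0.0242,0],"spin": -18},
    {"gripper": 0.01,"xyz": [-0.0098,0.0285,0],"spin": -21},
    {"gripper": 0.01,"xyz": [-0.0104,0.0327,0],"spin": -24},
  ],
)

```text
time_s: 18.78
ee_pos: [460.1, 190.3, 112.4]
eef_rot: [-0.046, 0.999, -0.002, 0.0]
wrist_force: [-1.8, -5.9, 5.4]
finger_gap: 0.155
finger_force: 35.1
```

Emit:
arm_command(
  moves=[
    {"gripper": 0.01,"xyz": [-0.0003,0.0044,0],"spin": -3},
    {"gripper": 0.01,"xyz": [-0.0004,0.0087,0],"spin": -6},
    {"gripper": 0.01,"xyz": [-0.0002,0.013,0],"spin": -9},
    {"gripper": 0.01,"xyz": [0.0001,0.0173,0],"spin": -12},
    {"gripper": 0.01,"xyz": [0.0007,0.0216,0],"spin": -15},
    {"gripper": 0.01,"xyz": [0.0015,0.0258,0],"spin": -18},
    {"gripper": 0.01,"xyz": [0.0015,0.0258,0],"spin": -18},
    {"gripper": 0.01,"xyz": [0.0015,0.0258,0],"spin": -18},
  ],
)

```text
time_s: 19.45
ee_pos: [461.1, 216.9, 112.3]
eef_rot: [0.109, 0.994, -0.001, -0.0]
wrist_force: [-2.3, -3.6, 5.6]
finger_gap: 0.152
finger_force: 34.9
```

```bash
python3 - <<'E'
from h import *
s=manip.get_state(); print(s['time_s'],s['ee_pos'],s['eef_rot'],s['wrist_force'],s['finger_gap'])
r=s['ee_pos'][:2]-np.array([542.2,200.3]); print(np.hypot(*r),-102.3-(np.degrees(np.arctan2(r[1],r[0]))-360)%-360)
grab('scene','s2.png'); P,c=cloud('scene')
im=cv2.imread('pics/s2.png')[90:290,220:440]; cv2.imwrite('pics/s2c.png',cv2.resize(im,(660,600),interpolation=cv2.INTER_CUBIC))
E
```

```text
19.45 [461.07173337 216.85490648 112.34009708] [ 1.09403351e-01  9.93996944e-01 -9.80588809e-04 -1.45279193e-04] [-2.34647049 -3.63444019  5.62898856] 0.15161398763287798
82.80012424936054 89.23334423079895
```

View pics/s2c.png

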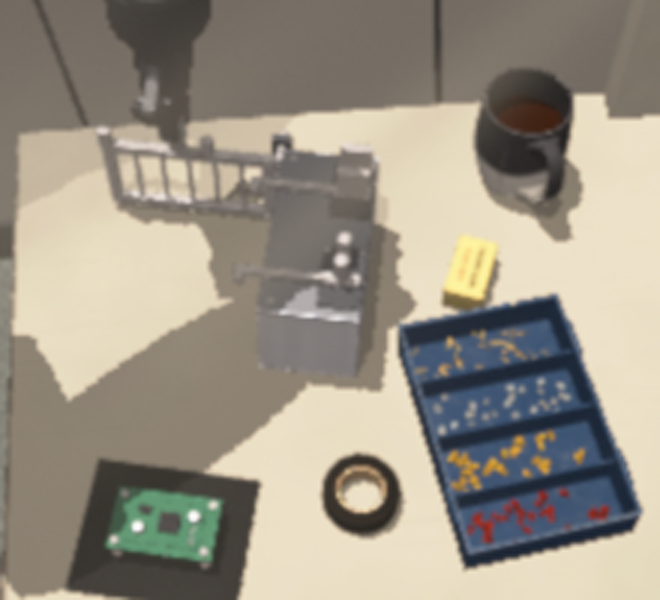

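The gate, crop (190,175), stands square to the rack at about 89°, with the gripper holding its post. The board stands in the middle of the pad at crop (165,525), and the tape, carton and mug are undisturbed. Handing in.

```bash
python3 -c "
from plant import manip
print(manip.finish_job())"
```

```text
the job is handed in; nothing more can be done
None
```

I handed the job in at about 19.5 s: the board stands on its feet within about 2 mm of the pad's centre, the round catch and then the flat one are squeezed fully in, and the gripper is holding the gate at about 89°.

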